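# Load the cement feeder of a lasting bench

## Robot

A 6-joint arm with a two-finger parallel gripper is mounted at the origin on the work surface. World frame = base frame: x ahead of the robot, y to its left, z up, the work surface at z = 0. Lengths are in mm, angles in rad, forces in N, time in s.
With the tool pointing down it reaches from about 300 to 775 mm from the base axis. Payload 14.6 kg.
Tool frame: the origin (TCP) lies midway between the tips of the shut fingers; the grasp point (between the pads) lies behind it (manip.grip_depth is the z of the grasp point in the tool frame, in mm); z points along the fingers, y is the line along which they close (so a half turn about z gives the same grasp; the last joint's range is limited). The gripper opens to 94 mm and grips with 3 to 60 N. Pads are 16 mm wide; open, the fingers measure 119 mm over their backs; the gripper's body (75 mm by 177 mm) begins 78 mm behind the grasp point.
Start: joints at [1.066, 0.3, 1.521, -0, 1.321, -0.067], TCP at [233.167, 498.119, 205.446] pointing down, gripper open.
Joint ranges: [-3.03, 3.03], [-0.79, 2.21], [0.23, 2.52], [-1.04, 4.18], [0, 3.07], [-2.55, 2.55]. Speed limits (rad/s): [2.22, 2.22, 2.57, 3.14, 3.14, 3.14].

## Interface

Orientations are given as [roll, pitch, yaw] about the fixed x, y, z axes, in that order (R = Rz(yaw) Ry(pitch) Rx(roll)).
In Python, from cell import manip gives the robot as it stands.
- The arm moves only by the tool run_rows, called after "Request:" in YAML: its name, and indented under it one key for each argument. Schema: {"type":"object","properties":{"steps":{"type":"array","items":{"type":"object","properties":{"xyz":{"type":"array","items":{"type":"number"},"minItems":3,"maxItems":3},"turn_vec":{"type":"array","items":{"type":"number"},"minItems":3,"maxItems":3}},"additionalProperties":false},"minItems":1,"maxItems":5},"jaw":{"type":"number"},"force":{"type":"number"},"only":{"type":"string"},"quiet":{"type":"boolean"},"lines":{"type":"string"}},"required":["steps"],"additionalProperties":false}. steps is a list of rows, 1 to 5 of them, each an object with the fields xyz (a list: dx, dy, dz in mm), turn_vec (a list: a rotation vector rx, ry, rz in rad); a field left out counts as zero; each row is the pose to reach, as a shift and turn from the pose commanded when the call began, along the tool's axes at that moment; what a row does not reach only later rows make up. A row lasts 1/10 s, in which the tool goes at most 50 mm and 0.15 rad, less where a joint would pass 70% of its speed; a pose out of reach is approached as far as the arm can. jaw is the finger opening in mm, set as the call begins (left out keeps the last). The fingers move at their own pace and stop on an object; force is the grip in N (left out, the last holds). Time passes only in rows, so rows that do not move let the fingers close. The tool returns the time, the measured TCP pose, the force, the opening and the grip force at its end. only (a regular expression) keeps the lines of the reply that match it, lines (a string "A,B") keeps lines A to B, and quiet returns only ok. Input that does not fit is refused with a message, and nothing moves.
- manip.read_state(): the state, without advancing time (a new reading comes with each control period).
- manip.camera(name): name is "scene" or "top" or "wrist"; returns (picture, depth): 384x512x3 uint8, red, green, blue; 384x512 float32, mm along the optical axis (not along the pixel's ray), 0 where there is no reading.
- manip.camera_info(name): a dict with "K" (3x3 intrinsics, pixels), "rvec" (rotation vector, rad) and "tvec" (3), from world to camera coordinates, as OpenCV has them; the wrist camera has in their place "mount" (4x4, takes a point from camera to tool coordinates, whose origin is the TCP and whose axes are the flange's). Camera axes: x right, y down, z forward; pixel columns grow to the right and rows downward; lengths in mm; the calibration is good to about 2 mm. A picture is of the moment at which its call begins: read the wrist's pose just before it. camera_info takes no time and is no camera call.
- manip.sign_off(): hands the job in; it is judged then, once.
The state is a dict: "clock": time; "joints": joint angles; "qd": joint speeds; "effort": joint torques, N m; "eef_pos": TCP position; "eef_rot": TCP orientation; "wrist_force": force on the tool from outside, world axes, zero at the start; "moment": the same for the moment, N m; "finger_gap": finger opening in mm; "finger_force": force on a finger pad.
Only numpy, scipy, OpenCV 4.12 (cv2) and the standard library are available. Lean on these libraries where they do the work, as an engineer would, in place of code of your own. Each camera call takes 0.05 s, during which the arm holds its last target. There are 200 camera calls.

## Task

Load the two full-length cement sticks from the grey stand into the leaning magazine tube of the cement feeder, one after the other, each pushing the last deeper, until the follower inside is fully home at the bottom and only the short end of the last stick stands out. Leave the used stub and the steel punch standing in the stand, and let go of everything.

Things in the scene. Friction and masses are not known exactly. Their poses are not given: they have to be found in the camera images.
- magazine: Aluminium tube, closed below, leaning 35 deg from vertical on the fixed feeder, mouth up and roughly towards the robot. Origin: centre of the mouth in its rim plane, 200 mm above the table; z out of the mouth along the tube, y horizontal across it. Bore 30 mm, flared over the last 10 mm to about 44 mm inside, 52 mm outside. Free above and in front; grey housing 140 mm high beyond its lower end.
- follower (a joint): Depth (m) of the steel disc inside the tube on which the first stick rests. At 0 its face is 12 mm below the rim, at 0.178 (end stop, fully home) 190 mm below. Starts at 0 to 0.03. No spring: it stays where left, moves down under about 5 N, a little more if fast. With both sticks in and the follower home, the last stick stands 10 mm out of the mouth.
- stick_a: Full-length cement stick: hard tan resin cylinder, 26 mm diameter, 100 mm long, 2 mm chamfers, about 60 g, ends alike. Stands upright in one of the stand's four holes, lower end 10 mm above the table, top at 110 mm. Origin: centre of its lower end, z up along it. The two sticks are interchangeable.
- stick_b: The second full-length cement stick, identical to stick_a.
- stick_a_center (a point): Middle of stick_a, on its axis, 50 mm from both ends.
- stick_b_center (a point): Middle of stick_b, on its axis, 50 mm from both ends.
- stand: Fixed grey plastic block, 170 x 170 x 30 mm, with four holes 29 mm wide and 20 mm deep at +-42.5 mm in its x and y, one thing standing loosely in each hole. Origin: centre of its underside, on the table.
- stub: Used cement stick, same tan resin and 26 mm diameter but only 45 mm long; stands in the stand and stays there. Origin: centre of its lower end.
- punch: Dark steel heel punch, 66 mm long: 26 mm diameter foot, upper third narrowed to 14 mm; stands in the stand and stays there. Origin: centre of its lower end.

How it is judged (in metres and radians):
On the way:
1. one stick lies in the tube, pushed in until at most 10 mm of it stands out, while the other is still outside or less than half in (((z of stick_a_center in the frame of magazine between -0.16 and -0.04 m and x of stick_a_center in the frame of magazine between -0.005 and 0.005 m and y of stick_a_center in the frame of magazine between -0.005 and 0.005 m and angle between the z axis of stick_a and the z axis of magazine, either way round below 0.15 rad and (z of stick_b_center in the frame of magazine above 0 m or horizontal distance between stick_b_center and magazine above 0.12 m)) or (z of stick_b_center in the frame of magazine between -0.16 and -0.04 m and x of stick_b_center in the frame of magazine between -0.005 and 0.005 m and y of stick_b_center in the frame of magazine between -0.005 and 0.005 m and angle between the z axis of stick_b and the z axis of magazine, either way round below 0.15 rad and (z of stick_a_center in the frame of magazine above 0 m or horizontal distance between stick_a_center and magazine above 0.12 m)))), for 0.1 s.
At the end, for the whole second after the job is handed in: Follower within 6 mm of its end stop (joint above 0.172); both sticks in the tube one behind the other, within 5 mm of its axis and 0.15 rad of its direction, their middles more than 125 mm (the deeper) and 30 mm (the last) below the rim; both at rest (value of joint follower above 0.172 m and ((z of stick_a_center in the frame of magazine between -0.16 and -0.125 m and x of stick_a_center in the frame of magazine between -0.005 and 0.005 m and y of stick_a_center in the frame of magazine between -0.005 and 0.005 m and angle between the z axis of each of stick_a, stick_b and the z axis of magazine, either way round below 0.15 rad and z of stick_b_center in the frame of magazine between -0.16 and -0.03 m and x of stick_b_center in the frame of magazine between -0.005 and 0.005 m and y of stick_b_center in the frame of magazine between -0.005 and 0.005 m) or (z of stick_b_center in the frame of magazine between -0.16 and -0.125 m and x of stick_b_center in the frame of magazine between -0.005 and 0.005 m and y of stick_b_center in the frame of magazine between -0.005 and 0.005 m and angle between the z axis of each of stick_b, stick_a and the z axis of magazine, either way round below 0.15 rad and z of stick_a_center in the frame of magazine between -0.16 and -0.03 m and x of stick_a_center in the frame of magazine between -0.005 and 0.005 m and y of stick_a_center in the frame of magazine between -0.005 and 0.005 m)) and linear speed of each of stick_a, stick_b below 0.02 m/s); the robot touches nothing.
It fails at once if the stub is taken out of its hole or knocked over (distance of stub from where it was at the start of the episode above 0.02 m or angle between stub's own z axis and vertical above 0.4 rad).
It fails at once if the punch is taken out of its hole or knocked over (distance of punch from where it was at the start of the episode above 0.02 m or angle between punch's own z axis and vertical above 0.4 rad).
It also fails if it takes over 72 s, if anything falls off the work surface, if the arm or the gripper's body presses on something with over 40 N, if the wrist force passes 120 N, or if a joint passes its speed limit or range.

## Working session

There is one attempt and no reset: what is moved stays moved. The work goes in short steps, Python scripts to look and compute and a tool call to move; the robot and the scene stay as the last step left them, time stands still between calls to the robot, and variables do not carry over. Pictures are saved under pics/ and viewed, at most 10 in all, crops included, and the job is handed in when it is done.

```bash
ls; mkdir -p pics
```

Run:
```python
from cell import manip
import cv2,numpy as np
print(manip.read_state(), manip.grip_depth)
ims=[]
for n in("scene","top","wrist"):
    p,d=manip.camera(n); print(n,manip.camera_info(n)); np.savez(f'pics/{n}0.npz',p=p,d=d); ims.append(p[:,:,::-1])
cv2.imwrite('pics/s0.png',ims[0]);cv2.imwrite('pics/t0.png',ims[1])
```

```text
cell.py
pics
{'clock': 0.0, 'joints': array([ 1.06635782e+00,  3.00480443e-01,  1.52158638e+00, -2.00004133e-05,
        1.32070031e+00, -6.66160518e-02]), 'qd': array([ 0.00205203,  0.00093959,  0.00068795, -0.00126938,  0.00062068,
        0.0028452 ]), 'effort': array([ 6.97115302e-04, -5.31828153e+01, -3.52729511e+01,  7.08051352e-02,
        2.45550263e-02, -1.39454842e-04]), 'eef_pos': array([233.06914488, 497.88177082, 204.87896441]), 'eef_rot': array([-3.14041948e+00, -5.88523322e-05,  2.70377513e+00]), 'wrist_force': array([-0.52360704, -0.26671318, -0.49699225]), 'moment': array([-0.06126016, -0.03101048,  0.02123802]), 'finger_force': 0.0, 'finger_gap': 94.11743178093812} -18.8
scene {'K': array([[408.39581151,   0.        , 255.45507903],
       [  0.        , 408.39581151, 194.26828557],
       [  0.        ,   0.        ,   1.        ]]), 'rvec': array([ 1.12289452,  2.48676051, -0.89315448]), 'tvec': array([ 355.95974288, -251.03560683, 1125.37771933])}
top {'K': array([[376.39156821,   0.        , 244.25620747],
       [  0.        , 376.39156821, 189.40144687],
       [  0.        ,   0.        ,   1.        ]]), 'rvec': array([ 2.17353968, -2.17165256,  0.17022842]), 'tvec': array([  2.10189291, 586.20759503, 796.62715361])}
wrist {'K': array([[283.80060435,   0.        , 253.1103223 ],
       [  0.        , 283.80060435, 189.29304786],
       [  0.        ,   0.        ,   1.        ]]), 'mount': array([[-4.82270841e-05, -9.72888900e-01, -2.31272970e-01,
         6.70610030e+01],
       [ 9.99999985e-01, -8.60497001e-05,  1.53453794e-04,
        -4.41891646e-01],
       [-1.69194463e-04, -2.31272959e-01,  9.72888889e-01,
        -1.80251939e+02],
       [ 0.00000000e+00,  0.00000000e+00,  0.00000000e+00,
         1.00000000e+00]])}
```
View pics/s0.png

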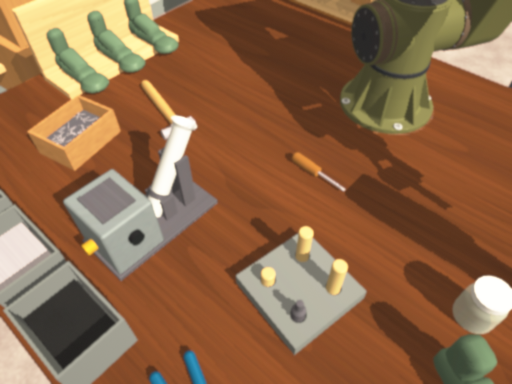

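View pics/t0.png

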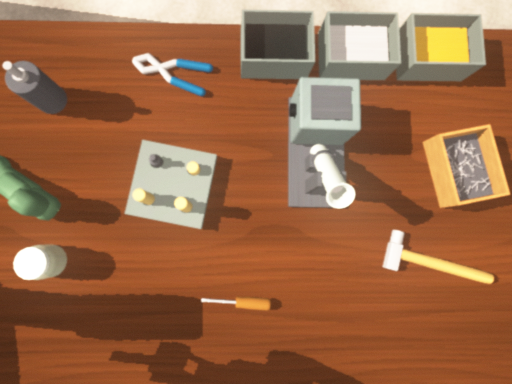

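The scene view shows the sticks at about (306,243) and (338,277), the stub at (268,275), the punch at (299,311) and the mouth at (182,122). In the top view the sticks are at (143,196) and (183,204), the stub at (193,167), the punch at (156,160) and the mouth at (340,193).

Create h.py:
```python
import numpy as np,cv2
from cell import manip
from scipy.spatial.transform import Rotation as Ro
def cam(n,st=None):
    i=manip.camera_info(n);K=i['K']
    if 'mount' in i:
        M=np.array(i['mount']);R=Ro.from_euler('xyz',st['eef_rot']).as_matrix()
        return K,R@M[:3,:3],R@M[:3,3]+st['eef_pos']
    R=cv2.Rodrigues(i['rvec'])[0]
    return K,R.T,-R.T@i['tvec']
def ray(c,u,v):
    d=c[1]@np.linalg.inv(c[0])@[u,v,1]; return c[2],d/np.linalg.norm(d)
def plane(c,u,v,z):
    o,d=ray(c,u,v); return o+d*(z-o[2])/d[2]
def cross(a,b):
    (o,d),(p,e)=a,b
    A=np.c_[d,-e];t=np.linalg.lstsq(A,p-o,rcond=None)[0]
    x,y=o+d*t[0],p+e*t[1]; return (x+y)/2,np.linalg.norm(x-y)
def cloud(c,d):
    v,u=np.indices(d.shape); P=np.stack([u,v,np.ones_like(u)],-1)@np.linalg.inv(c[0]).T*d[...,None]
    return P@c[1].T+c[2]
```

Run:
```python
from h import *
for n in('scene','top'):
    f=np.load(f'pics/{n}0.npz');p,d=f['p'],f['d'];c=cam(n);W=cloud(c,d);W[d==0]=-1
    hsv=cv2.cvtColor(p,cv2.COLOR_RGB2HSV)
    print(n,'table z',np.median(W[300:350,200:260,2]))
    tan=((hsv[...,0]>14)&(hsv[...,0]<28)&(hsv[...,1]>50)&(hsv[...,2]>150)&(W[...,2]>20)).astype(np.uint8)
    wh=((hsv[...,1]<40)&(hsv[...,2]>170)&(W[...,2]>40)).astype(np.uint8)
    for nm,m in(('tan',tan),('white',wh)):
        k,l,s,ce=cv2.connectedComponentsWithStats(m)
        for i in range(1,k):
            if s[i,4]<30: continue
            Q=W[l==i]; zt=np.percentile(Q[:,2],97); T=(l==i)&(W[...,2]>zt-5); q=W[T]
            print(nm,ce[i].round(1),s[i],'ztop',zt.round(1),'topC',q.mean(0).round(1),'px',np.argwhere(T).mean(0)[::-1].round(1),'ext',np.ptp(q,axis=0).round(0))
st=manip.read_state()
f=np.load('pics/wrist0.npz') 
cv2.imwrite('pics/w0.png',np.hstack([f['p'][:,:,::-1]]))
f=np.load('pics/top0.npz')['p']; g=np.load('pics/scene0.npz')['p']
cv2.imwrite('pics/mouth.png',np.hstack([cv2.resize(f[140:220,290:370],(400,400),interpolation=cv2.INTER_CUBIC),cv2.resize(g[105:185,140:220],(400,400),interpolation=cv2.INTER_CUBIC)])[:,:,::-1])
```

```text
scene table z 0.6551537667369303
tan [70.2 32.1] [   0    0  154   95 6271] ztop 206.9 topC [ 517.8 -792.5  208.8] px [30.4  6.6] ext [112.  28.  13.]
tan [145.2   7.8] [138   0  15  21 179] ztop 112.4 topC [ 204.6 -775.7  113.3] px [139.4   1.8] ext [35. 29. 16.]
tan [332.8   7.2] [296   0  61  22 657] ztop 82.4 topC [-268.2 -317.1   82.2] px [346.9   2.6] ext [ 7. 72. 14.]
tan [452.7  12.7] [436   0  28  26 387] ztop 301.8 topC [ 12.2  69.2 300.9] px [444.7   4.1] ext [50. 10.  6.]
tan [167.8  32.9] [158  26  19  13  71] ztop 56.5 topC [ 210.8 -680.9   57.8] px [161.   29.7] ext [ 7. 22. 13.]
tan [158.1  99.6] [142  81  33  41 347] ztop 28.5 topC [ 418.3 -457.7   28.6] px [157.7  98.5] ext [191. 381. 190.]
tan [415.4 106.6] [415  93   4  29  38] ztop 86.6 topC [29.2 79.5 84.8] px [415.   94.5] ext [3. 3. 6.]
tan [ 74.1 129.8] [  29   95   89   71 2647] ztop 72.4 topC [ 645.9 -497.4   70.8] px [ 69.2 122.4] ext [179. 154.   7.]
tan [306.2 161.7] [294 154  26  17 136] ztop 27.9 topC [340.6 -14.   25.4] px [306.8 161.7] ext [16. 71.  6.]
tan [304.5 241.7] [297 227  17  33 385] ztop 11
[... 2497 characters left out ...]
. 161.   7.]
white [451.7  37.7] [ 406   13   79   53 1032] ztop 90.5 topC [ 936.5 -454.5   88.4] px [449.7  31.3] ext [121. 163.   7.]
white [ 7.2 65.5] [ 3 62  9  9 57] ztop 181.2 topC [800.2 450.  179.4] px [ 7.2 65.5] ext [15. 16.  6.]
white [18.1 74.9] [11 67 14 15 87] ztop 154.5 topC [795.6 449.9 155.4] px [14.4 73.4] ext [12. 10.  3.]
white [323.3 105.3] [ 292   77   68   62 1938] ztop 141.3 topC [ 747.5 -164.   139. ] px [328.7 103.8] ext [108. 121.  10.]
white [332.3 179.6] [ 310  145   45   63 1281] ztop 208.4 topC [ 570.5 -165.3  208.8] px [342.4 186.4] ext [15. 46. 10.]
white [ 31.1 263. ] [ 14 247  35  33 876] ztop 91.9 topC [431.1 429.8  89.6] px [ 30.1 263.1] ext [63. 64.  8.]
```

View pics/mouth.png

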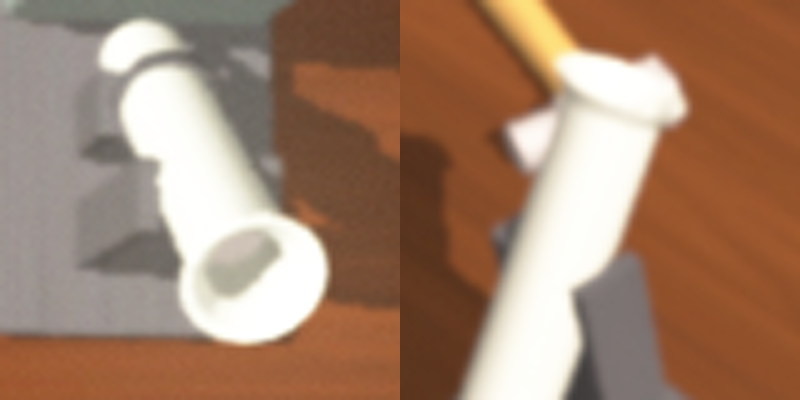

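Run:
```python
from h import *
for n,s in(('scene',(172,154)),('top',(332,180))):
    f=np.load(f'pics/{n}0.npz');p,d=f['p'],f['d'];c=cam(n);W=cloud(c,d)
    hsv=cv2.cvtColor(p,cv2.COLOR_RGB2HSV)
    m=((hsv[...,1]<40)&(hsv[...,2]>170)&(W[...,2]>40)&(d>0)).astype(np.uint8)
    l=cv2.connectedComponents(m)[1]; L=l[s[1],s[0]]; Q=W[(l==L)&(W[...,2]<180)&(W[...,2]>90)]
    v=np.linalg.svd(Q-Q.mean(0),full_matrices=False)[2][0]; v*=np.sign(v[2]); print(n,len(Q),v,'tilt',np.degrees(np.arccos(v[2])),'az',np.degrees(np.arctan2(v[1],v[0])))
print(plane(cam('top'),341,195.6,200))
```

```text
scene 917 [-0.60117669  0.04346816  0.79793302] tilt 37.06682860379786 az 175.86441811401266
top 625 [-0.72763354 -0.06529588  0.68285129] tilt 46.93314330995497 az -174.8721653831391
[ 555.17551078 -164.862329    200.        ]
```

Request:
run_rows:
  steps:
    - {"xyz":[-420,-170,0],"turn_vec":[0,0,-0.75]}
    - {"xyz":[-420,-170,0],"turn_vec":[0,0,-0.75]}
    - {"xyz":[-420,-170,0],"turn_vec":[0,0,-0.75]}
    - {"xyz":[-420,-170,0],"turn_vec":[0,0,-0.75]}
    - {"xyz":[-420,-170,0],"turn_vec":[0,0,-0.75]}
  jaw: 70

```text
clock: 0.65
eef_pos: [387.6, 332.5, 205.4]
eef_rot: [-3.142, -0.0, -2.9]
wrist_force: [0.4, 0.7, 0.7]
finger_gap: 70.3
finger_force: 0.0
```

Request:
run_rows:
  steps:
    - {"xyz":[-128,-198,0],"turn_vec":[0,0,0.24]}
    - {"xyz":[-128,-198,0],"turn_vec":[0,0,0.24]}
    - {"xyz":[-128,-198,0],"turn_vec":[0,0,0.24]}
    - {"xyz":[-128,-198,0],"turn_vec":[0,0,0.24]}
    - {"xyz":[-128,-198,0],"turn_vec":[0,0,0.24]}

```text
clock: 1.15
eef_pos: [559.1, 169.0, 205.1]
eef_rot: [-3.141, -0.0, 3.136]
wrist_force: [0.4, 0.7, 0.0]
finger_gap: 69.9
finger_force: 0.0
```

Request:
run_rows:
  steps:
    - {}
    - {}
    - {}

```text
clock: 1.45
eef_pos: [556.9, 172.1, 205.4]
eef_rot: [3.142, -0.0, 3.138]
wrist_force: [0.8, 0.5, -0.7]
finger_gap: 69.6
finger_force: 0.0
```

Run:
```python
from h import *
st=manip.read_state();p,d=manip.camera('wrist');c=cam('wrist',st);np.savez('pics/w1.npz',p=p,d=d,e=st['eef_pos'],r=st['eef_rot'])
W=cloud(c,d)
hsv=cv2.cvtColor(p,cv2.COLOR_RGB2HSV)
tan=((hsv[...,0]>14)&(hsv[...,0]<28)&(hsv[...,1]>50)&(hsv[...,2]>150)&(W[...,2]>20)&(d>0)).astype(np.uint8)
k,l,s,ce=cv2.connectedComponentsWithStats(tan)
for i in range(1,k):
    if s[i,4]<100: continue
    Q=W[l==i]; zt=np.percentile(Q[:,2],95); T=((l==i)&(W[...,2]>zt-4)).astype(np.uint8);q=W[T>0]
    ct=max(cv2.findContours(T,0,2)[0],key=cv2.contourArea);(u,v),r=cv2.minEnclosingCircle(ct)
    print(s[i],zt.round(1),'mid',((q.min(0)+q.max(0))/2).round(1),'ext',np.ptp(q,axis=0).round(1),'ray110',plane(c,u,v,110).round(1),u,v,r)
print(st['eef_pos'],st['eef_rot'])
cv2.imwrite('pics/w1.png',p[:,:,::-1])
```

```text
[457  28  39  24 232] 69.3 mid [411.6 406.1  68.7] ext [17.1 13.2  6.7] ray110 [426.  371.7 110. ] 476.4230651855469 47.730770111083984 3.6509199142456055
[440  56  62  45 619] 70.4 mid [452.8 412.8  70. ] ext [17.6 25.3  7.1] ray110 [457. 381. 110.] 480.5 84.5 13.729630470275879
[200 159  32  37 413] 110.8 mid [548.9 131.5 109.8] ext [24.5 24.9  4.9] ray110 [548.5 131.5 110. ] 212.3095245361328 182.8253936767578 12.721755027770996
[275 172  30  39 471] 110.8 mid [564.7 211.9 109.7] ext [24.4 19.7  4.3] ray110 [564.7 213.8 110. ] 294.77142333984375 198.37142944335938 12.373641014099121
[198 222  24  27 226] 208.3 mid [561.7 137.1 213.4] ext [ 5.   0.3 12.6] ray110 [604.9 116.1 110. ] 199.5 236.0 7.159010887145996
[102 257  24  59 417] 325.4 mid [531.2 136.  323.8] ext [11.8  2.3  4.8] ray110 [670.5  13.  110. ] 108.0 292.5 22.58881378173828
[377 257  29  58 699] 325.1 mid [531.7 208.1 323.7] ext [13.8  2.4  5.2] ray110 [669.9 327.  110. ] 395.5 291.0652160644531 23.20040512084961
[ 174  329  338   13 2887] 331.9 mid [537.7 192.3 330.3] ext [ 2.8 76.6  4.9] ray110 [733.2 273.  110. ] 342.0 340.5 168.0008544921875
[556.88649417 172.12305387 205.39366873] [ 3.14151606e+00 -3.60907246e-04  3.13835089e+00]
```

View pics/w1.png

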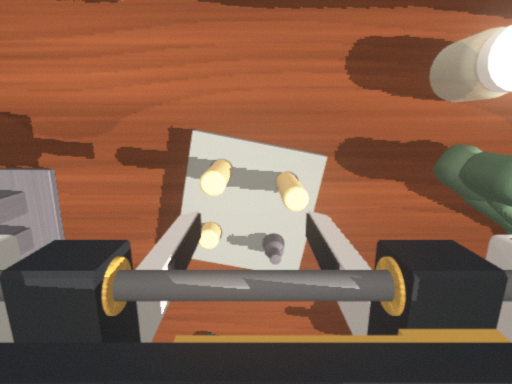

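The wrist view shows the stick tops at (212,183) and (294,198). They lie at about (549,131,110) and (565,213,110), 84 mm apart against the expected 85, and all three views give a height near 110. I'll grasp the stick at (549,131).

Run:
```python
from h import *
f=np.load('pics/w1.npz');w=cam('wrist',{'eef_pos':f['e'],'eef_rot':f['r']})
for a,b,t in(((305.2,232.2),(212.3,182.8),(183.1,202.5)),((339.1,266),(294.8,198.4),(141.1,194.8))):
    print(cross(ray(cam('scene'),*a),ray(w,*b)),cross(ray(cam('scene'),*a),ray(cam('top'),*t)))
```

```text
(array([549.17417117, 130.8560626 , 106.59729669]), np.float64(0.17244200684467262)) (array([549.74622316, 129.14713122, 105.83516964]), np.float64(3.3871444861363758))
(array([565.82188203, 214.53475967, 105.94218227]), np.float64(0.1452867849069895)) (array([565.57260182, 213.27631663, 104.22186326]), np.float64(2.433888803320524))
```

Request:
run_rows:
  steps:
    - {"xyz":[8,-41,0]}
    - {"xyz":[8,-41,40]}
    - {"xyz":[8,-41,85]}
    - {"xyz":[8,-41,125]}
    - {"xyz":[8,-41,125]}
  jaw: 56

```text
clock: 2.0
eef_pos: [546.3, 130.8, 76.2]
eef_rot: [-3.14, -0.008, 3.139]
wrist_force: [0.6, -0.2, -0.9]
finger_gap: 55.9
finger_force: 0.0
```

Request:
run_rows:
  steps:
    - {}
    - {}
    - {}
    - {}
    - {}
  jaw: 15
  force: 40

```text
clock: 2.5
eef_pos: [549.9, 130.6, 81.7]
eef_rot: [3.141, 0.002, 3.138]
wrist_force: [-0.3, 0.9, 6.9]
finger_gap: 25.4
finger_force: 40.0
```

Request:
run_rows:
  steps:
    - {"xyz":[0,0,-50]}
    - {"xyz":[0,0,-100]}
    - {"xyz":[0,0,-150]}
    - {"xyz":[0,0,-200]}
    - {"xyz":[0,0,-250]}

```text
clock: 3.0
eef_pos: [548.8, 130.3, 333.0]
eef_rot: [3.142, 0.0, 3.138]
wrist_force: [0.1, 0.8, -1.1]
finger_gap: 24.9
finger_force: 40.0
```

Request:
run_rows:
  steps:
    - {"xyz":[-41,-296,0]}
    - {"xyz":[-41,-296,0]}
    - {"xyz":[-41,-296,0]}
    - {"xyz":[-41,-296,0]}
    - {"xyz":[-41,-296,0]}

```text
clock: 3.5
eef_pos: [582.4, -119.4, 330.8]
eef_rot: [-3.142, 0.0, 3.138]
wrist_force: [0.5, 1.2, 0.1]
finger_gap: 25.3
finger_force: 40.0
```

Request:
run_rows:
  steps:
    - {"xyz":[-41,-60,0]}
    - {"xyz":[-41,-60,0]}
    - {"xyz":[-41,-60,0]}
    - {"xyz":[-41,-60,0]}
    - {"xyz":[-41,-60,0]}

```text
clock: 4.0
eef_pos: [623.2, -176.6, 330.9]
eef_rot: [3.142, 0.0, 3.138]
wrist_force: [0.8, 0.0, -0.5]
finger_gap: 25.2
finger_force: 40.0
```

Run:
```python
from h import *
st=manip.read_state();p,d=manip.camera('wrist');np.savez('pics/w2.npz',p=p,d=d,e=st['eef_pos'],r=st['eef_rot'])
print(st['eef_pos'],st['eef_rot'],st['joints'],st['finger_gap'])
cv2.imwrite('pics/w2.png',p[:,:,::-1])
```

```text
[ 623.15544741 -176.55183212  330.92150391] [3.14157865e+00 3.76245968e-04 3.13847421e+00] [-3.32679581e-01  4.83523237e-01  9.85479487e-01  1.35709997e-04
  1.67223846e+00 -1.90034370e+00] 25.23608900239427
```

View pics/w2.png

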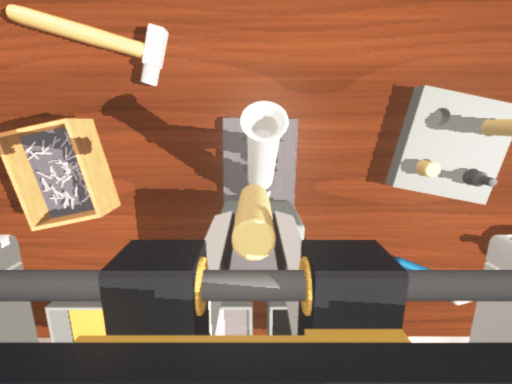

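Run:
```python
from h import *
from scipy.optimize import brentq
f=np.load('pics/w2.npz');w=cam('wrist',{'eef_pos':f['e'],'eef_rot':f['r']})
def seg(p,d,c,seed):
    W=cloud(c,d);hsv=cv2.cvtColor(p,cv2.COLOR_RGB2HSV)
    m=((hsv[...,1]<60)&(hsv[...,2]>120)&(W[...,2]>60)&(W[...,2]<225)&(abs(W[...,1]+168)<45)&(W[...,0]>520)&(W[...,0]<680)&(d>0)).astype(np.uint8)
    l=cv2.connectedComponents(m)[1]
    return (l==l[seed[1],seed[0]]),W
def az(c,a,b):
    n=np.cross(ray(c,*a)[1],ray(c,*b)[1]); n/=np.linalg.norm(n); s=np.radians(35)
    g=lambda q:n@[np.sin(s)*np.cos(q),np.sin(s)*np.sin(q),np.cos(s)]
    r=[brentq(g,x,x+.05) for x in np.arange(2.2,4.1,.05) if g(x)*g(x+.05)<0]; return np.degrees(r)
m,W=seg(f['p'],f['d'],w,(247,130))
for v in range(102,190,4):
    u=np.where(m[v])[0]
    if len(u): print(v,u.min(),u.max(),(u.min()+u.max())/2,f['p'][v,u.min()-2:u.min()+2].sum(1),W[v,int(u.mean())].round(0))
rim=W[m&(W[...,2]>170)]
print('rim bbox',rim.min(0),rim.max(0))
for n,seed in(('scene',(172,154)),('top',(325,165))):
    g=np.load(f'pics/{n}0.npz');c=cam(n);m2,W2=seg(g['p'],g['d'],c,seed)
    print(n); 
    for v in range(116 if n=='scene' else 145,210,5):
        u=np.where(m2[v])[0]
        if len(u): print(v,u.min(),u.max(),(u.min()+u.max())/2,len(u))
np.save('pics/m.npy',m)
```

```text
102 257 271 264.0 [711 747 757 764] [ 535. -165.  188.]
106 249 279 264.0 [640 754 765 765] [ 539. -165.  187.]
110 245 283 264.0 [625 757 765 765] [ 543. -164.  187.]
114 242 286 264.0 [404 609 757 765] [ 548. -165.  184.]
118 241 287 264.0 [521 686 763 765] [ 552. -164.  177.]
122 241 287 264.0 [560 724 764 765] [ 556. -164.  173.]
126 242 287 264.5 [572 728 764 765] [ 561. -164.  166.]
130 244 285 264.5 [658 754 765 765] [ 566. -163.  161.]
134 247 282 264.5 [448 687 761 765] [ 570. -164.  165.]
138 243 279 261.0 [362 339 346 341] [ 572. -168.  212.]
142 241 284 262.5 [367 370 373 371] [ 577. -167.  200.]
146 241 283 262.0 [367 370 371 365] [ 582. -167.  195.]
150 241 283 262.0 [368 380 367 368] [ 587. -167.  187.]
154 241 283 262.0 [501 438 371 354] [ 593. -166.  180.]
158 241 283 262.0 [516 479 419 402] [ 598. -166.  171.]
162 241 283 262.0 [390 453 507 519] [ 604. -166.  162.]
166 248 274 261.0 [341 421 537 582] [ 611. -167.  154.]
170 247 273 260.0 [325 337 415 522] [ 617. -168.  144.]
174 243 277 260.0 [354 347 349 349] [ 624. -167.  134.]
178 243 277 260.0 [357 348 355 340] 
[... 187 characters left out ...]
599.63807245 -139.68700526  216.08275076]
scene
116 173 177 175.0 5
121 173 190 181.5 18
126 172 196 184.0 25
131 170 190 180.0 21
136 169 189 179.0 21
141 167 187 177.0 21
146 166 185 175.5 20
151 163 183 173.0 20
156 161 185 173.0 24
161 160 187 173.5 28
166 158 188 173.0 29
171 157 189 173.0 31
176 155 190 172.5 31
181 153 191 172.0 32
186 151 191 171.0 31
191 152 184 168.0 20
196 148 173 160.5 26
201 151 171 161.0 21
206 153 164 158.5 6
top
150 317 326 321.5 10
155 309 335 322.0 26
160 310 333 321.5 24
165 310 335 322.5 26
170 318 338 328.0 21
175 312 345 328.5 33
180 310 345 327.5 36
185 309 349 329.0 39
190 309 354 331.5 29
195 327 354 340.5 28
200 327 352 339.5 26
205 331 347 339.0 17
```

Run:
```python
from h import *
from scipy.optimize import brentq
f=np.load('pics/w2.npz');w=cam('wrist',{'eef_pos':f['e'],'eef_rot':f['r']})
def az(c,a,b):
    n=np.cross(ray(c,*a)[1],ray(c,*b)[1]); n/=np.linalg.norm(n); s=np.radians(35)
    g=lambda q:n@[np.sin(s)*np.cos(q),np.sin(s)*np.sin(q),np.cos(s)]
    return np.degrees([brentq(g,x,x+.05) for x in np.arange(2.2,4.1,.05) if g(x)*g(x+.05)<0])
p=f['p'].astype(int)
for v in range(130,190,4): 
    b=p[v].sum(1); sat=np.ptp(p[v],axis=1); u=np.where((b[230:300]>480)&(sat[230:300]<60))[0]+230
    if len(u): print(v,u.min(),u.max(),len(u),(u.min()+u.max())/2)
m=np.load('pics/m.npy')&(f['p'].astype(int).sum(2)>430); m[142:]=0
ct=max(cv2.findContours(m.astype(np.uint8),0,2)[0],key=cv2.contourArea); print(cv2.fitEllipse(ct))
print('wrist az',az(w,(264.2,121),(260.5,168)),'scene',az(cam('scene'),(180,131),(173,151)))
print(plane(w,264.2,101,185),plane(w,264,140,215),plane(w,264.2,121,200),plane(w,240.5,121,200),plane(w,287.5,121,200))
print(cross(ray(w,264.2,120.5),ray(cam('top'),341,195.6)),cross(ray(w,264.2,120.5),ray(cam('scene'),183.5,123)))
```

```text
130 230 296 67 263.0
134 246 297 52 271.5
138 247 296 50 271.5
142 247 296 50 271.5
146 248 296 49 272.0
150 248 295 48 271.5
154 230 296 59 263.0
158 230 295 57 262.5
162 241 295 53 268.0
166 248 294 47 271.0
170 248 294 44 271.0
174 248 295 48 271.5
178 248 294 47 271.0
182 249 294 46 271.5
186 261 293 33 277.0
((264.36431884765625, 123.17008209228516), (44.045902252197266, 46.49284362792969), 109.56443786621094)
wrist az [178.80878726] scene [178.64411102]
[ 533.77532208 -164.25523808  185.        ] [ 574.25698894 -165.36877856  215.        ] [ 555.19567385 -164.70205622  200.        ] [ 555.11568378 -189.96466532  200.        ] [ 555.2743162  -139.86508549  200.        ]
(array([ 554.88056627, -164.67111709,  200.87869394]), np.float64(0.4212145099648852)) (array([ 555.19412007, -164.93792517,  196.7303078 ]), np.float64(1.276771470018091))
```

Request:
run_rows:
  steps:
    - {"xyz":[41,4,0],"turn_vec":[0,-0.15,0]}
    - {"xyz":[82,8,0],"turn_vec":[0,-0.3,0]}
    - {"xyz":[123,13,0],"turn_vec":[0,-0.45,0]}
    - {"xyz":[123,13,0],"turn_vec":[0,-0.611,0]}
    - {"xyz":[123,13,20],"turn_vec":[0,-0.611,0]}

```text
clock: 4.55
eef_pos: [498.9, -163.2, 314.0]
eef_rot: [-3.136, 0.613, 3.14]
wrist_force: [2.8, -0.1, -0.9]
finger_gap: 25.3
finger_force: 40.0
```

Request:
run_rows:
  steps:
    - {}
    - {}
    - {}

```text
clock: 4.85
eef_pos: [501.8, -164.1, 312.9]
eef_rot: [-3.14, 0.602, 3.14]
wrist_force: [-0.3, -0.1, -0.6]
finger_gap: 25.0
finger_force: 40.0Traceback (most recent call last):
```

Create rel.py:
```python
from h import *
st=manip.read_state();R=Ro.from_euler('xyz',st['eef_rot']).as_matrix()
M=np.array([555,-164.8,200]);s=np.radians(35);q=np.radians(178.9);zm=np.array([np.sin(s)*np.cos(q),np.sin(s)*np.sin(q),np.cos(s)])
d=st['eef_pos']-M
print('tip above rim',(d@zm).round(1),'off-axis in tool axes (move by minus)',(R.T@(d-zm*(d@zm))).round(1),'tilt fix rotvec',(np.cross(R.T@R[:,2],R.T@-zm)).round(3),'F axial',(st['wrist_force']@zm).round(1),st['wrist_force'].round(1),'gap',st['finger_gap'].round(1),st['joints'].round(2),st['clock'])
```

```bash
python3 rel.py
```

```text
  File "rel.py", line 5, in <module>
    print('tip above rim',(d@zm).round(1),'off-axis in tool axes (move by minus)',(R.T@(d-zm*(d@zm))).round(1),'tilt fix rotvec',(np.cross(R.T@R[:,2],R.T@-zm)).round(3),'F axial',(st['wrist_force']@zm).round(1),st['wrist_force'].round(1),'gap',st['finger_gap'].round(1),st['joints'].round(2),st['clock'])
                                                                                                                                                                                                                                                    ^^^^^^^^^^^^^^^^^^^^^^
AttributeError: 'float' object has no attribute 'round'
```

```bash
sed -i "s/st\['finger_gap'\].round(1)/st['finger_gap']/" rel.py; python3 rel.py
```

Run:
```python
from h import *
f=np.load('pics/w2.npz');w=cam('wrist',{'eef_pos':f['e'],'eef_rot':f['r']});W=cloud(w,f['d'])
R=Ro.from_euler('xyz',f['r']).as_matrix()
hsv=cv2.cvtColor(f['p'],cv2.COLOR_RGB2HSV)
m=(hsv[...,0]>14)&(hsv[...,0]<28)&(hsv[...,1]>50)&(hsv[...,2]>100); m[:,:220]=0;m[:,290:]=0;m[:180]=0;m[262:]=0
Q=(W[m]-f['e'])@R
for a in range(-40,90,15):
    q=Q[(Q[:,2]>a)&(Q[:,2]<a+15)]
    if len(q)>5: print(a,len(q),'y mid',(q[:,1].min()+q[:,1].max())/2,'x max(side facing cam)',np.percentile(q[:,0],98).round(1),'zmax',q[:,2].max())
```

```text
tip above rim 123.0 off-axis in tool axes (move by minus) [-21.2  -0.6  -0.2] tilt fix rotvec [ 0.009 -0.009  0.   ] F axial -0.4 [-0.3 -0.1 -0.6] gap 25.022924141466724 [-0.53 -0.13  1.84  0.37  0.92 -2.25] 4.85
-40 1416 y mid -0.0287415035453904 x max(side facing cam) 12.2 zmax -25.08934071842542
-25 297 y mid -0.039269407143056156 x max(side facing cam) 13.1 zmax -10.168258868943406
-10 239 y mid -0.028776667717480997 x max(side facing cam) 13.0 zmax 4.929885407652227
5 181 y mid 0.022093485854346007 x max(side facing cam) 12.9 zmax 19.76435155529925
20 148 y mid 0.3286349823593202 x max(side facing cam) 12.8 zmax 34.853720814089115
35 119 y mid 0.3747116400331487 x max(side facing cam) 12.5 zmax 49.603108039261144
50 101 y mid 0.2120580170590074 x max(side facing cam) 12.6 zmax 64.87808590212067
65 12 y mid 0.5382408609066838 x max(side facing cam) 12.5 zmax 68.9565030943564
```

Request:
run_rows:
  steps:
    - {"xyz":[21,0.6,0],"turn_vec":[0.009,-0.009,0]}
    - {"xyz":[21,0.6,20],"turn_vec":[0.009,-0.009,0]}
    - {"xyz":[21,0.6,40],"turn_vec":[0.009,-0.009,0]}
    - {"xyz":[21,0.6,40],"turn_vec":[0.009,-0.009,0]}
    - {"xyz":[21,0.6,40],"turn_vec":[0.009,-0.009,0]}

```text
clock: 5.35
eef_pos: [506.6, -163.3, 266.6]
eef_rot: [-3.133, 0.61, 3.139]
wrist_force: [-0.9, 0.4, -0.1]
finger_gap: 25.0
finger_force: 40.0
```

```bash
python3 rel.py
```

```text
tip above rim 82.3 off-axis in tool axes (move by minus) [1.4 0.5 0. ] tilt fix rotvec [ 0.001 -0.001  0.   ] F axial 0.4 [-0.9  0.4 -0.1] gap 25.015920033792902 [-0.52 -0.09  1.92  0.4   0.8  -2.29] 5.35
```

Request:
run_rows:
  steps:
    - {"xyz":[0,0,10]}
    - {"xyz":[0,0,20]}
    - {"xyz":[0,0,30]}
    - {"xyz":[0,0,30]}

```text
clock: 5.75
eef_pos: [523.6, -163.9, 240.1]
eef_rot: [-3.133, 0.61, 3.137]
wrist_force: [3.8, -1.7, -0.1]
finger_gap: 25.5
finger_force: 40.0
```

```bash
python3 rel.py
```

```text
tip above rim 50.9 off-axis in tool axes (move by minus) [2.7 0.3 0. ] tilt fix rotvec [-0.    -0.001  0.   ] F axial -2.2 [ 3.8 -1.7 -0.1] gap 25.46249723591052 [-0.5  -0.02  1.92  0.41  0.73 -2.3 ] 5.75
```

Request:
run_rows:
  steps:
    - {"xyz":[-2,0,5]}
    - {"xyz":[-2,0,15]}
    - {"xyz":[-2,0,25]}
    - {"xyz":[-2,0,38]}
    - {"xyz":[-2,0,38]}

```text
clock: 6.25
eef_pos: [546.6, -164.0, 209.4]
eef_rot: [-3.134, 0.608, 3.137]
wrist_force: [2.0, -0.8, 0.0]
finger_gap: 25.0
finger_force: 40.0
```

```bash
python3 rel.py
```

```text
tip above rim 12.5 off-axis in tool axes (move by minus) [1.4 0.6 0. ] tilt fix rotvec [ 0.001 -0.002  0.   ] F axial -1.1 [ 2.  -0.8  0. ] gap 25.00790391450776 [-0.48  0.06  1.91  0.43  0.65 -2.31] 6.25
```

Request:
run_rows:
  steps:
    - {}
    - {}
    - {}
  jaw: 60

```text
clock: 6.55
eef_pos: [546.2, -164.2, 211.3]
eef_rot: [-3.133, 0.61, 3.138]
wrist_force: [-0.3, -0.3, 0.2]
finger_gap: 45.8
finger_force: 0.0
```

Request:
run_rows:
  steps:
    - {"xyz":[0,0,-30]}
    - {"xyz":[0,0,-60]}
    - {"xyz":[0,0,-60]}
    - {"xyz":[0,0,-60]}

```text
clock: 6.95
eef_pos: [512.0, -163.7, 260.6]
eef_rot: [-3.132, 0.611, 3.138]
wrist_force: [-0.2, -0.2, -0.6]
finger_gap: 60.2
finger_force: 0.0
```

Request:
run_rows:
  steps:
    - {}
    - {}
    - {}
    - {}
    - {}
  jaw: 0
  force: 20

```text
clock: 7.45
eef_pos: [512.0, -163.5, 259.9]
eef_rot: [-3.133, 0.61, 3.138]
wrist_force: [0.1, 0.1, -0.6]
finger_gap: 23.3
finger_force: 0.0
```

```bash
python3 rel.py
```

Run:
```python
from h import *
st=manip.read_state();p,d=manip.camera('wrist');s,ds=manip.camera('scene')
cv2.imwrite('pics/w3.png',np.hstack([cv2.resize(p[100:340,130:390],(433,400)),cv2.resize(s[80:180,130:220],(360,400),interpolation=cv2.INTER_CUBIC)])[:,:,::-1])
W=cloud(cam('scene'),ds);h=cv2.cvtColor(s,cv2.COLOR_RGB2HSV)
m=(h[...,0]>14)&(h[...,0]<28)&(h[...,1]>50)&(abs(W[...,1]+165)<40)&(W[...,2]>190)
if m.any(): print(m.sum(),W[m].min(0),W[m].max(0))
```

```text
tip above rim 73.7 off-axis in tool axes (move by minus) [0.9 0.5 0. ] tilt fix rotvec [ 0.    -0.001 -0.   ] F axial -0.5 [ 0.1  0.1 -0.6] gap 23.331988142083944 [-0.52 -0.07  1.92  0.4   0.78 -2.29] 7.45
786 [  -4.36451129 -199.30143782  192.98332094] [ 575.50440648 -125.15865156  384.10187698]
```

View pics/w3.png

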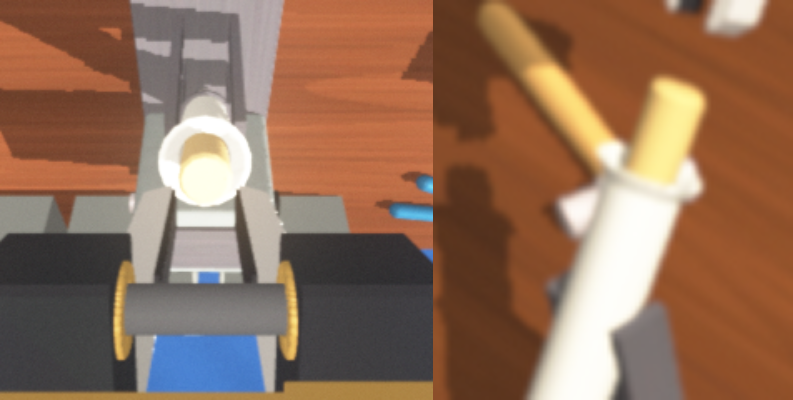

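The stick stands seated in the tube, about 42 mm out. I'll close the fingers and push on its end.

Request:
run_rows:
  steps:
    - {"xyz":[-1,-0.5,0]}
    - {"xyz":[-1,-0.5,0]}
    - {"xyz":[-1,-0.5,10]}
    - {"xyz":[-1,-0.5,20]}
    - {"xyz":[-1,-0.5,25]}
  jaw: 0
  force: 20

```text
clock: 8.05
eef_pos: [527.4, -164.1, 238.7]
eef_rot: [-3.134, 0.608, 3.137]
wrist_force: [-0.0, 0.1, -1.1]
finger_gap: 0.2
finger_force: 0.0
```

```bash
python3 rel.py
```

```text
tip above rim 47.6 off-axis in tool axes (move by minus) [0.4 0.2 0. ] tilt fix rotvec [ 0.001 -0.002  0.   ] F axial -0.9 [-0.   0.1 -1.1] gap 0.21888148631239088 [-0.5  -0.01  1.92  0.41  0.73 -2.3 ] 8.05
```

Request:
run_rows:
  steps:
    - {"xyz":[0,0,10]}
    - {"xyz":[0,0,20]}
    - {"xyz":[0,0,29]}
    - {"xyz":[0,0,35]}
    - {"xyz":[0,0,40]}

```text
clock: 8.55
eef_pos: [550.5, -164.8, 207.1]
eef_rot: [-3.133, 0.61, 3.138]
wrist_force: [-2.0, 0.3, 4.3]
finger_gap: 0.3
finger_force: 2.7
```

```bash
python3 rel.py
```

```text
tip above rim 8.4 off-axis in tool axes (move by minus) [-0.4 -0.1 -0. ] tilt fix rotvec [-0.    -0.001  0.   ] F axial 4.6 [-2.   0.3  4.3] gap 0.3382703026400118 [-0.47  0.07  1.91  0.43  0.65 -2.32] 8.55
```

Request:
run_rows:
  steps:
    - {"xyz":[0,0,2]}
    - {"xyz":[0,0,2]}
    - {"xyz":[0,0,2]}

```text
clock: 8.85
eef_pos: [551.0, -164.6, 205.3]
eef_rot: [-3.133, 0.609, 3.138]
wrist_force: [-0.2, -0.1, -0.6]
finger_gap: 0.5
finger_force: 0.0
```

```bash
python3 rel.py
```

```text
tip above rim 6.6 off-axis in tool axes (move by minus) [0.2 0.1 0. ] tilt fix rotvec [ 0.    -0.002  0.   ] F axial -0.4 [-0.2 -0.1 -0.6] gap 0.4763781194661075 [-0.47  0.08  1.91  0.43  0.64 -2.32] 8.85
```

Request:
run_rows:
  steps:
    - {"xyz":[0,0,4]}
    - {"xyz":[0,0,8]}
    - {"xyz":[0,0,11]}
    - {"xyz":[0,0,11]}
    - {"xyz":[0,0,11]}

```text
clock: 9.35
eef_pos: [557.4, -164.8, 196.4]
eef_rot: [-3.133, 0.609, 3.138]
wrist_force: [0.4, 0.3, 0.5]
finger_gap: 0.5
finger_force: 0.0
```

```bash
python3 rel.py
```

```text
tip above rim -4.3 off-axis in tool axes (move by minus) [0.1 0.  0. ] tilt fix rotvec [ 0.    -0.002  0.   ] F axial 0.1 [0.4 0.3 0.5] gap 0.5443772907958235 [-0.47  0.1   1.9   0.44  0.62 -2.32] 9.35
```

Request:
run_rows:
  steps:
    - {"xyz":[0,0,-50]}
    - {"xyz":[0,0,-100]}
    - {"xyz":[0,0,-120]}
    - {"xyz":[0,0,-120]}
    - {"xyz":[0,0,-120]}

```text
clock: 9.85
eef_pos: [488.8, -163.6, 294.7]
eef_rot: [-3.133, 0.61, 3.137]
wrist_force: [-0.3, 0.1, -0.8]
finger_gap: 0.7
finger_force: 0.0
```

Run:
```python
from h import *
st=manip.read_state();R=Ro.from_euler('xyz',st['eef_rot']);T=Ro.from_euler('xyz',[np.pi,0,3.1385])
print(R.inv().apply(np.array([565-25,213,335])-st['eef_pos']),(R.inv()*T).as_rotvec())
p,d=manip.camera('wrist');cv2.imwrite('pics/w4.png',p[:,:,::-1])
```

```text
[-63.78230898 376.74187452  -7.91681056] [-0.00891112  0.60988635 -0.00374299]
```

View pics/w4.png

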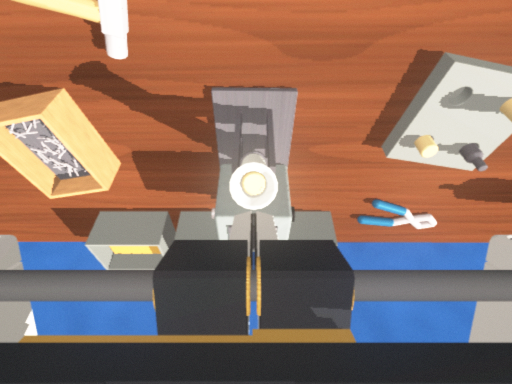

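Request:
run_rows:
  steps:
    - {"xyz":[-84,377,6],"turn_vec":[-0.009,0.61,-0.004]}
    - {"xyz":[-84,377,6],"turn_vec":[-0.009,0.61,-0.004]}
    - {"xyz":[-84,377,6],"turn_vec":[-0.009,0.61,-0.004]}
    - {"xyz":[-84,377,6],"turn_vec":[-0.009,0.61,-0.004]}
    - {"xyz":[-84,377,6],"turn_vec":[-0.009,0.61,-0.004]}
  jaw: 56

```text
clock: 10.4
eef_pos: [537.3, 74.8, 317.8]
eef_rot: [-3.14, -0.009, 3.14]
wrist_force: [-0.1, -0.9, 0.1]
finger_gap: 37.1
finger_force: 0.0
```

Run:
```python
from h import *
st=manip.read_state();R=Ro.from_euler('xyz',st['eef_rot']);T=Ro.from_euler('xyz',[np.pi,0,3.1385])
print(st['eef_pos'],R.inv().apply(np.array([565,213,215])-st['eef_pos']),(R.inv()*T).as_rotvec())
```

```text
[537.25415273  74.76284982 317.80494036] [-28.45994041 138.43375185 102.3441529 ] [-0.00153304 -0.0089155   0.00164212]
```

Request:
run_rows:
  steps:
    - {"xyz":[-28,138,100],"turn_vec":[0,-0.009,0]}
    - {"xyz":[-28,138,100],"turn_vec":[0,-0.009,0]}
    - {"xyz":[-28,138,100],"turn_vec":[0,-0.009,0]}
    - {"xyz":[-28,138,100],"turn_vec":[0,-0.009,0]}
    - {"xyz":[-28,138,100],"turn_vec":[0,-0.009,0]}

```text
clock: 10.9
eef_pos: [563.5, 212.2, 215.3]
eef_rot: [-3.14, 0.002, -3.141]
wrist_force: [0.0, -0.3, 0.2]
finger_gap: 56.0
finger_force: 0.0
```

Run:
```python
from h import *
st=manip.read_state();p,d=manip.camera('wrist');c=cam('wrist',st);W=cloud(c,d);h=cv2.cvtColor(p,cv2.COLOR_RGB2HSV)
m=((h[...,0]>14)&(h[...,0]<28)&(h[...,1]>50)&(h[...,2]>150)&(W[...,2]>100)&(W[...,2]<125)&(d>0)&(abs(W[...,1]-213)<30)&(abs(W[...,0]-565)<30))
q=W[m];print(m.sum(),q.min(0),q.max(0),(q.min(0)+q.max(0))/2)
R=Ro.from_euler('xyz',st['eef_rot']);T=Ro.from_euler('xyz',[np.pi,0,3.1385])
print(st['eef_pos'],R.inv().apply(np.array([565,213.3,80])-st['eef_pos']),(R.inv()*T).as_rotvec(),st['finger_gap'])
```

```text
102 [552.62059853 202.15954889 100.25426087] [577.06917493 225.43250228 112.02507938] [564.84488673 213.79602558 106.13967012]
[563.45254141 212.19081881 215.34759478] [ -1.26907694   1.3505031  135.3482985 ] [-0.00178945  0.002068    0.00402212] 56.005517179754655
```

Stick B is confirmed at (564.8,213.8), so I'll go down and grasp it.

Request:
run_rows:
  steps:
    - {"xyz":[-1.3,1.3,40]}
    - {"xyz":[-1.3,1.3,85]}
    - {"xyz":[-1.3,1.3,120]}
    - {"xyz":[-1.3,1.3,135]}
    - {"xyz":[-1.3,1.3,135]}

```text
clock: 11.45
eef_pos: [566.7, 210.3, 84.1]
eef_rot: [-3.141, 0.007, 3.138]
wrist_force: [-0.2, 0.4, 1.0]
finger_gap: 56.0
finger_force: 0.0
```

Request:
run_rows:
  steps:
    - {}
    - {}
    - {}
    - {}
    - {}
  jaw: 15
  force: 40

```text
clock: 11.95
eef_pos: [567.4, 211.3, 86.0]
eef_rot: [3.141, 0.01, 3.139]
wrist_force: [-0.1, -0.5, 4.0]
finger_gap: 25.1
finger_force: 39.8
```

Request:
run_rows:
  steps:
    - {"xyz":[0,0,-50]}
    - {"xyz":[0,0,-100]}
    - {"xyz":[0,0,-150]}
    - {"xyz":[0,0,-200]}
    - {"xyz":[0,0,-250]}

```text
clock: 12.45
eef_pos: [564.3, 211.0, 337.6]
eef_rot: [3.142, 0.009, 3.139]
wrist_force: [0.9, 0.3, -0.7]
finger_gap: 25.2
finger_force: 39.8
```

Run:
```python
from h import *
st=manip.read_state();R=Ro.from_euler('xyz',st['eef_rot'])
s=np.radians(35);q=np.radians(178.9);zm=np.array([np.sin(s)*np.cos(q),np.sin(s)*np.sin(q),np.cos(s)])
T=Ro.from_euler('xyz',[-3.133,.611,3.138])
print(st['eef_pos'],R.inv().apply(np.array([555,-164.8,200])+zm*120-st['eef_pos']),(R.inv()*T).as_rotvec(),st['finger_gap'],st['finger_force'])
```

```text
[564.26648151 211.04292781 337.58639667] [  77.51435154 -374.71418018   38.57115665] [ 0.00870736 -0.60185601  0.00366537] 25.194914086368737 39.76362291374244
```

Request:
run_rows:
  steps:
    - {"xyz":[78,-375,10]}
    - {"xyz":[78,-375,10]}
    - {"xyz":[78,-375,10]}
    - {"xyz":[78,-375,10],"turn_vec":[0,-0.15,0]}
    - {"xyz":[78,-375,10],"turn_vec":[0,-0.3,0]}

```text
clock: 12.95
eef_pos: [513.1, -35.2, 328.2]
eef_rot: [-3.14, 0.315, 3.14]
wrist_force: [1.6, -1.5, 0.1]
finger_gap: 24.9
finger_force: 39.8
```

Run:
```python
from h import *
st=manip.read_state();R=Ro.from_euler('xyz',st['eef_rot'])
s=np.radians(35);q=np.radians(178.9);zm=np.array([np.sin(s)*np.cos(q),np.sin(s)*np.sin(q),np.cos(s)])
T=Ro.from_euler('xyz',[-3.133,.611,3.138])
print(st['eef_pos'],R.inv().apply(np.array([555,-164.8,200])+zm*120-st['eef_pos']),(R.inv()*T).as_rotvec(),st['finger_gap'],st['finger_force'])
```

```text
[513.0926282  -35.18991361 328.23777578] [  34.60480388 -128.30300673   20.47738842] [ 0.00726912 -0.29638666  0.00296682] 24.943717976006756 39.76525057456456
```

Request:
run_rows:
  steps:
    - {"xyz":[35,-128,20],"turn_vec":[0.007,-0.297,0.003]}
    - {"xyz":[35,-128,20],"turn_vec":[0.007,-0.297,0.003]}
    - {"xyz":[35,-128,20],"turn_vec":[0.007,-0.297,0.003]}
    - {"xyz":[35,-128,20],"turn_vec":[0.007,-0.297,0.003]}
    - {"xyz":[35,-128,20],"turn_vec":[0.007,-0.297,0.003]}

```text
clock: 13.45
eef_pos: [485.5, -162.0, 298.8]
eef_rot: [-3.136, 0.606, 3.135]
wrist_force: [-1.2, -0.2, -0.6]
finger_gap: 25.1
finger_force: 39.8
```

```bash
python3 rel.py
```

Run:
```python
from h import *
st=manip.read_state();p,d=manip.camera('wrist');w=cam('wrist',st);W=cloud(w,d)
R=Ro.from_euler('xyz',st['eef_rot']).as_matrix();Q=(W-st['eef_pos'])@R
h=cv2.cvtColor(p,cv2.COLOR_RGB2HSV)
m=(h[...,0]>14)&(h[...,0]<28)&(h[...,1]>50)&(h[...,2]>100)&(abs(Q[...,0])<25)&(abs(Q[...,1])<25)
Q=Q[m]
for a in range(-40,90,15):
    q=Q[(Q[:,2]>a)&(Q[:,2]<a+15)]
    if len(q)>5: print(a,len(q),'ymid',((q[:,1].min()+q[:,1].max())/2).round(1),'xmax',np.percentile(q[:,0],98).round(1),'zmax',q[:,2].max().round(1))
```

```text
tip above rim 120.8 off-axis in tool axes (move by minus) [0.3 1.5 0. ] tilt fix rotvec [ 0.001 -0.005  0.   ] F axial 0.2 [-1.2 -0.2 -0.6] gap 25.075314576677137 [-0.55 -0.16  1.91  0.38  0.89 -2.27] 13.45
-40 554 ymid -0.7 xmax 12.1 zmax -25.0
-25 675 ymid -0.6 xmax 14.1 zmax -10.0
-10 239 ymid -0.5 xmax 14.3 zmax 5.0
5 187 ymid 1.1 xmax 14.4 zmax 19.9
20 153 ymid 1.1 xmax 14.5 zmax 34.9
35 119 ymid 1.4 xmax 14.7 zmax 49.9
50 96 ymid 2.2 xmax 14.7 zmax 64.9
65 42 ymid 1.0 xmax 14.7 zmax 72.9
```

Request:
run_rows:
  steps:
    - {"xyz":[-2,-2,10],"turn_vec":[0,-0.005,0]}
    - {"xyz":[-2,-2,20],"turn_vec":[0,-0.005,0]}
    - {"xyz":[-2,-2,30],"turn_vec":[0,-0.005,0]}
    - {"xyz":[-2,-2,40],"turn_vec":[0,-0.005,0]}
    - {"xyz":[-2,-2,40],"turn_vec":[0,-0.005,0]}

```text
clock: 14.0
eef_pos: [510.5, -163.1, 265.0]
eef_rot: [-3.137, 0.609, 3.137]
wrist_force: [0.3, -0.0, -0.3]
finger_gap: 25.2
finger_force: 39.8
```

```bash
python3 rel.py
```

```text
tip above rim 78.8 off-axis in tool axes (move by minus) [-0.8  0.9  0. ] tilt fix rotvec [ 0.004 -0.002 -0.   ] F axial -0.4 [ 0.3 -0.  -0.3] gap 25.190165135126318 [-0.52 -0.08  1.91  0.4   0.8  -2.29] 14.0
```

Request:
run_rows:
  steps:
    - {"xyz":[0,0,7]}
    - {"xyz":[0,0,14]}
    - {"xyz":[0,0,21]}
    - {"xyz":[0,0,28]}
    - {"xyz":[0,0,28]}

```text
clock: 14.5
eef_pos: [526.6, -164.3, 243.5]
eef_rot: [-3.135, 0.611, 3.137]
wrist_force: [1.3, -1.5, -2.2]
finger_gap: 25.2
finger_force: 39.8
```

```bash
python3 rel.py
```

```text
tip above rim 52.0 off-axis in tool axes (move by minus) [-1.7 -0.   0. ] tilt fix rotvec [0.002 0.    0.   ] F axial -2.6 [ 1.3 -1.5 -2.2] gap 25.210862512840624 [-0.5  -0.02  1.91  0.41  0.74 -2.3 ] 14.5
```

Request:
run_rows:
  steps:
    - {"xyz":[0,0,8]}
    - {"xyz":[0,0,16]}
    - {"xyz":[0,0,24]}
    - {"xyz":[0,0,32]}
    - {"xyz":[0,0,39]}

```text
clock: 15.0
eef_pos: [549.1, -164.6, 211.6]
eef_rot: [-3.135, 0.612, 3.137]
wrist_force: [-4.4, -3.0, 5.4]
finger_gap: 25.2
finger_force: 39.8
```

```bash
python3 rel.py
```

```text
tip above rim 12.9 off-axis in tool axes (move by minus) [-1.9  0.1  0. ] tilt fix rotvec [ 0.001  0.001 -0.   ] F axial 6.9 [-4.4 -3.   5.4] gap 25.188109263631073 [-0.48  0.07  1.9   0.43  0.66 -2.31] 15.0
```

Request:
run_rows:
  steps:
    - {}
    - {}
    - {}
  jaw: 60

```text
clock: 15.3
eef_pos: [548.5, -164.0, 211.8]
eef_rot: [-3.136, 0.611, 3.137]
wrist_force: [-0.2, -0.1, -0.2]
finger_gap: 46.0
finger_force: 0.0
```

Request:
run_rows:
  steps:
    - {"xyz":[0,0,-30]}
    - {"xyz":[0,0,-55]}
    - {"xyz":[0,0,-55]}
    - {"xyz":[0,0,-55]}

```text
clock: 15.7
eef_pos: [517.2, -163.8, 257.0]
eef_rot: [-3.135, 0.612, 3.137]
wrist_force: [-0.2, 0.7, -0.2]
finger_gap: 59.7
finger_force: 0.0
```

Request:
run_rows:
  steps:
    - {}
    - {}
    - {}
    - {}
    - {}
  jaw: 0
  force: 20

```text
clock: 16.2
eef_pos: [517.1, -163.7, 256.8]
eef_rot: [-3.136, 0.611, 3.137]
wrist_force: [0.0, 0.3, -0.6]
finger_gap: 23.1
finger_force: 0.0
```

Request:
run_rows:
  steps:
    - {}
    - {}
    - {}
    - {}
    - {}

```text
clock: 16.7
eef_pos: [517.1, -163.8, 257.0]
eef_rot: [-3.136, 0.611, 3.137]
wrist_force: [-0.3, -0.8, -0.5]
finger_gap: 0.5
finger_force: 0.0
```

```bash
python3 rel.py
```

Run:
```python
from h import *
p,d=manip.camera('wrist');s,ds=manip.camera('scene')
cv2.imwrite('pics/w5.png',np.hstack([cv2.resize(p[100:340,130:390],(433,400)),cv2.resize(s[80:180,130:220],(360,400),interpolation=cv2.INTER_CUBIC)])[:,:,::-1])
```

```text
tip above rim 68.5 off-axis in tool axes (move by minus) [-1.6  0.3  0. ] tilt fix rotvec [0.002 0.    0.   ] F axial -0.3 [-0.3 -0.8 -0.5] gap 0.47934080933211226 [-0.51 -0.05  1.91  0.4   0.77 -2.29] 16.7
```

View pics/w5.png

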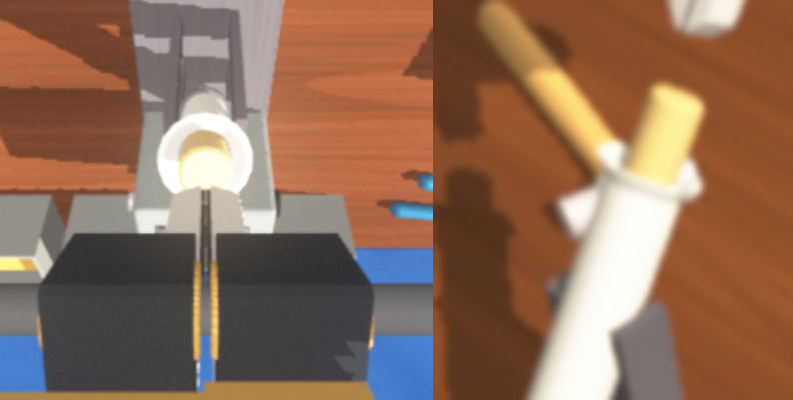

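The second stick stands about 38 mm out, centred in the tube. I'll push it to about 13 mm, then slowly until it reaches the stop.

Request:
run_rows:
  steps:
    - {"xyz":[1.6,0,20]}
    - {"xyz":[1.6,0,32]}
    - {"xyz":[1.6,0,40]}
    - {"xyz":[1.6,0,48]}
    - {"xyz":[1.6,0,55]}

```text
clock: 17.3
eef_pos: [547.8, -164.4, 211.3]
eef_rot: [-3.135, 0.612, 3.137]
wrist_force: [-3.3, 0.5, 6.0]
finger_gap: 0.5
finger_force: 3.0
```

```bash
python3 rel.py
```

```text
tip above rim 13.4 off-axis in tool axes (move by minus) [-0.6  0.3  0. ] tilt fix rotvec [ 0.002  0.001 -0.   ] F axial 6.8 [-3.3  0.5  6. ] gap 0.48026235379680376 [-0.48  0.06  1.91  0.43  0.66 -2.32] 17.3
```

Request:
run_rows:
  steps:
    - {"xyz":[0,0,2]}
    - {"xyz":[0,0,3]}
    - {"xyz":[0,0,4]}
    - {"xyz":[0,0,4]}

```text
clock: 17.7
eef_pos: [550.2, -164.6, 209.2]
eef_rot: [-3.134, 0.613, 3.137]
wrist_force: [-6.4, 0.6, 10.6]
finger_gap: 0.4
finger_force: 5.9
```

```bash
python3 rel.py
```

```text
tip above rim 10.3 off-axis in tool axes (move by minus) [-1.3  0.1  0. ] tilt fix rotvec [ 0.001  0.002 -0.   ] F axial 12.4 [-6.4  0.6 10.6] gap 0.3813267613494509 [-0.48  0.07  1.91  0.44  0.65 -2.32] 17.7
```

Request:
run_rows:
  steps:
    - {"xyz":[0,0,1]}
    - {"xyz":[0,0,2]}
    - {"xyz":[0,0,2]}
    - {"xyz":[0,0,2]}

```text
clock: 18.1
eef_pos: [551.8, -165.2, 209.8]
eef_rot: [-3.132, 0.617, 3.138]
wrist_force: [-18.7, 1.4, 27.5]
finger_gap: 0.5
finger_force: 16.5
```

```bash
python3 rel.py
```

```text
tip above rim 9.8 off-axis in tool axes (move by minus) [-3.  -0.5  0. ] tilt fix rotvec [-0.     0.006  0.   ] F axial 33.3 [-18.7   1.4  27.5] gap 0.5354760241664386 [-0.47  0.07  1.9   0.44  0.65 -2.32] 18.1
```

Request:
run_rows:
  steps:
    - {"xyz":[0,0,-30]}
    - {"xyz":[0,0,-80]}
    - {"xyz":[0,0,-120]}
    - {"xyz":[0,0,-120]}
    - {"xyz":[0,0,-120]}

```text
clock: 18.6
eef_pos: [481.9, -163.4, 304.8]
eef_rot: [-3.135, 0.612, 3.137]
wrist_force: [0.7, -0.1, -0.7]
finger_gap: 0.4
finger_force: 0.0
```

Request:
run_rows:
  steps:
    - {}
    - {}

```text
clock: 18.8
eef_pos: [482.1, -163.0, 302.9]
eef_rot: [-3.137, 0.609, 3.136]
wrist_force: [-0.2, -0.1, 0.8]
finger_gap: 0.2
finger_force: 0.0
```

Run:
```python
from h import *
p,d=manip.camera('wrist');s,ds=manip.camera('scene')
cv2.imwrite('pics/w6.png',np.hstack([cv2.resize(p[100:340,130:390],(433,400)),cv2.resize(s[80:180,130:220],(360,400),interpolation=cv2.INTER_CUBIC)])[:,:,::-1])
st=manip.read_state();W=cloud(cam('wrist',st),d);h=cv2.cvtColor(p,cv2.COLOR_RGB2HSV)
sa=np.radians(35);q=np.radians(178.9);zm=np.array([np.sin(sa)*np.cos(q),np.sin(sa)*np.sin(q),np.cos(sa)])
D=W-[555,-164.8,200];m=(np.linalg.norm(D-(D@zm)[...,None]*zm,axis=2)<9)&(abs(D@zm)<60)
print(np.percentile((D@zm)[m],[10,50,90]),m.sum(),st['wrist_force'])
```

```text
[10.9430662  11.83619141 12.65312039] 216 [ 0.60862391  0.70039442 -0.42823256]
```

View pics/w6.png

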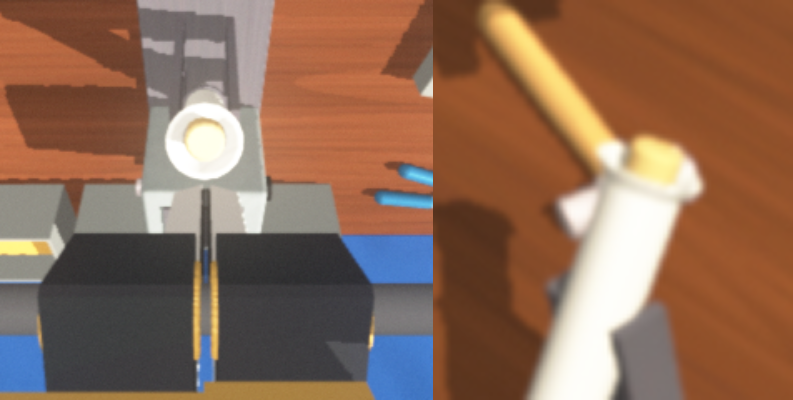

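The pictures show about 10 mm of the last stick standing out, centred in the mouth, with the gripper clear of it. I'm handing in.

```bash
python3 -c "
from cell import manip
print(manip.sign_off())"
```

```text
the job is handed in; nothing more can be done
None
```

Both sticks are loaded and the follower met a firm stop, with about 10 mm of the last stick standing out; the stub and punch were left in the stand, the gripper is clear, and the job was handed in at about 19 s (no verdict was returned).

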